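Set the burnisher speed by clicks and start it

TASK

Set up the burnishing spindle at its grey control console: with a fingertip, gently push the pointer lever of the speed selector clockwise, click by click, to the fifth speed (the fifth white mark after the long off bar, the last before the red marks), and do not let it go past that into the red. Then press the green start button fully down and let it come back up, leaving the red stop button alone. Pinch and lift nothing, do not shove the console, and leave the things round it where they are.

Things in the scene. Friction and masses are not known exactly. Their poses are not given: they have to be found in the camera images.
- console: grey control console, dark top plate, 160 (its x) x 190 (its y) x 60 mm high, about 3 kg, loose on rubber feet. Origin: centre of its underside; +x points away from the robot at yaw 0, +y left, z up. On its flat top, 60 mm above the origin: dial axis at x +10, y +30 mm; green start button at x -35, y -65 mm; red stop button in a yellow housing at x +45, y -65 mm.
- dial_axis (a point): point on the selector's turning axis, level with the console's top; axes as the console's. Black dial plate of 64 mm radius; eight marks 30 degrees apart near its rim: a long white bar (off), then clockwise from above five square white marks (speeds 1 to 5) and two red ones (6, 7). It starts at off or speed 1, 2 or 3.
- lever_end (a point): centre line of the grey pointer lever, 49 mm from the axis, 20 mm above the console's top; x points outward along the lever. The lever is an upright bar 13 mm thick with a yellow line on top; it reaches 55 mm from the axis on the pointing side, 22 mm on the other, and stands 4 to 32 mm above the console's top, over a hub of 24 mm radius, 13 mm high.
- selector (a joint): rad, growing clockwise from above: 0 off, 0.524 (30 degrees) per click, 2.618 speed 5, 3.665 speed 7, stops just beyond both ends. The lever points 105 degrees minus this value counter-clockwise of the console's +x. A sprung ball holds each click: 2 to 4 N at the lever's end starts it out; past half-way it snaps forward by itself, off the finger, into the next click.
- start_top (a point): centre of the top face of the green start button, 32 mm across; its axis is vertical.
- start (a joint): how far the start button is pressed, in m: 0 up, 0.006 fully down (takes about 5 N); it springs back.
- stop (a joint): how far the red stop button is pressed, in m: 0 up, 0.006 fully down (about 5 N); it springs back. Not to be pressed.
- thread_spool: spool of red thread on wooden ends, about 54 mm across and 52 mm high, standing behind the console; origin at the centre of its underside.
- pen: grey and black marker pen, 133 mm long, 16 mm thick, lying in front of the console; origin at the middle of its underside.
- wax: yellow block of wax, 36 x 55 x 23 mm, behind the console; origin at the centre of its underside.
- edge_slicker: turned wooden edge slicker, 105 mm long, 22 mm thick, lying at the front left of the table; origin at the middle of its underside.
- awl: awl with a wooden handle, 155 mm long, 26 mm thick, lying at the right of the table; origin at the middle of its underside.

How it is judged:
By the outcome, as a careful person would: the job done as asked, in the order asked, and still so for the second after the job is handed in, with the robot touching nothing.
It also fails if it takes over 50 s, if anything falls off the work surface, if the arm or the gripper's body presses on something with over 40 N, if the wrist force passes 120 N, or if a joint passes its speed limit or range.

ROBOT

A 6-joint arm with a two-finger parallel gripper is mounted at the origin on a cart in front of the work surface, level with it; the furniture and walls round the work are solid. World frame = base frame: x ahead of the robot, y to its left, z up, the work surface at z = 0. Lengths are in m, angles in rad, forces in N, time in s.
With the tool pointing down it reaches from about 0.375 to 0.925 m from the base axis. Payload 5.7 kg.
Tool frame: the origin (TCP) lies midway between the tips of the shut fingers; the grasp point (between the pads) lies 19 mm behind it; z points along the fingers, y is the line along which they close (so a half turn about z gives the same grasp; the last joint's range is limited). The gripper opens to 88 mm and grips with 3 to 60 N. Pads are 20 mm wide; open, the fingers measure 115 mm over their backs; the gripper's body (75 mm by 178 mm) begins 61 mm behind the grasp point.
Start: joints at [-1.346, 0.359, 1.51, -0, 1.272, -0.115], TCP at [0.2, -0.566, 0.223] pointing down, gripper open.
Joint ranges: [-2.97, 2.97], [-1.01, 2.36], [0.21, 2.38], [-0.96, 4.11], [0.2, 2.71], [-2.98, 2.98]. Speed limits (rad/s): [2.39, 2.39, 3.14, 3.14, 3.14, 3.14].

INTERFACE

Orientations are given as a unit quaternion [x, y, z, w].
In Python, from bench import move_ptp, servo_line, goto_joints, move_gripper, sleep, inverse_kinematics, capture, PlanningError, close_job, spot_in, silhouettes, current_clock, current_joint_pos, current_qvel, current_joint_torque, current_position, current_orientation, current_force, current_torque, current_finger_gap, current_grip_force gives the robot as it stands. Calls block until the motion is done:
- move_ptp(position, orientation): joint-space move of the TCP to a pose.
- servo_line(position, orientation=None, rate=0.15, contact_N=None): straight line of the TCP; orientation=None keeps the orientation; rate is the mean speed in m/s. With contact_N (N) it stops when the force on the tool has changed by that much, and returns True; else False.
- goto_joints(angles): joint-space move.
- move_gripper(opening): finger opening in m; the grip force is fixed at half the most; returns when the fingers have stopped.
- sleep(seconds).
- inverse_kinematics(position, orientation): joint angles nearest the present ones, or None.
- capture(name): name is "scene" or "top" or "wrist"; returns a dict with "image" (400x640x3 uint8, blue, green, red), "range_z" (400x640 float32, m along the optical axis (not along the pixel's ray), 0 where there is no reading), "intrinsics" (3x3 intrinsics, pixels), "k1" (the pictures are not rectified: a ray, as slopes to the right and down, at radius r is drawn at 1 + k1 r^2 times it, then the intrinsics apply), "R" (3x3) and "t" (3): a world point X has camera coordinates R X + t. Camera axes: x right, y down, z forward; pixel columns grow to the right and rows downward; lengths in m; the calibration is good to about 2 mm. A picture is of the moment at which its call begins.
A pose or a line that the arm cannot do raises PlanningError and nothing moves.
- close_job(): hands the job in; it is judged then, once.
Trained networks look in the newest picture that a camera, given by its name, has taken for a name from the list of things; names that differ only in an ending like _2 or _b are one class to them, and where a whole thing is asked for, a point or a joint stands for the part that bears it (a point fixed in the world has none). Each returns a list of dicts, best first, with "conf" (0 to 1); they miss things now and then, are a little off and sometimes report something else, mostly with a low value. They report only what shows in the picture. A call takes as long as a camera call.
- spot_in(camera, query): "xy" ([column, row] in pixels, amid what is visible of it).
- silhouettes(camera, query): "region" (400x640 bool, what is visible of it) and "xy" ([column, row] in pixels, amid what is visible of it).
Readings, each from a call of its own:
- current_clock(): time.
- current_joint_pos(): joint angles.
- current_qvel(): joint speeds.
- current_joint_torque(): joint torques, N m.
- current_position(): TCP position.
- current_orientation(): TCP orientation.
- current_force(): force on the tool from outside, world axes, zero at the start.
- current_torque(): the same for the moment, N m.
- current_finger_gap(): finger opening in m.
- current_grip_force(): force on a finger pad.
Only numpy, scipy, OpenCV 4.12 (cv2) and the standard library are available. Lean on these libraries where they do the work, as an engineer would, in place of code of your own. Each camera call takes 0.05 s, during which the arm holds its last target. There are 200 camera calls.

## Working session

There is one attempt and no reset: what is moved stays moved. The work goes in short steps, each a Python script; the robot and the scene stay as the last script left them, time stands still between calls to the robot, and variables do not carry over. Pictures are saved under pics/ and viewed, at most 10 in all, crops included, and the job is handed in when it is done.

```bash
mkdir -p pics; cat > h.py <<'E'
import numpy as np, cv2
from bench import *
def unproj(c,px,z=None,zw=None):
    K=c["intrinsics"];k=c["k1"]
    d=np.array([(px[0]-K[0,2])/K[0,0],(px[1]-K[1,2])/K[1,1]]);u=d.copy()
    for _ in range(20):u=d/(1+k*(u@u))
    ray=np.array([u[0],u[1],1.]);R=c["R"];t=c["t"];o=-R.T@t;w=R.T@ray
    s=z if z is not None else (zw-o[2])/w[2]
    return o+s*w
def proj(c,X):
    p=c["R"]@np.asarray(X)+c["t"];u=p[:2]/p[2];u=u*(1+c["k1"]*(u@u));K=c["intrinsics"]
    return np.array([K[0,0]*u[0]+K[0,2],K[1,1]*u[1]+K[1,2]])
E
python3 - <<'E'
from h import *
for n in ("top","scene"):
    c=capture(n);cv2.imwrite(f"pics/{n}0.png",c["image"])
    print(n,-c["R"].T@c["t"],c["k1"])
    for q in ("console","dial_axis","lever_end","start_top","stop","thread_spool","pen","wax","edge_slicker","awl"):
        r=spot_in(n,q)
        for s in r[:1]:
            x,y=map(int,s["xy"]);z=c["range_z"][y,x]
            print(q,s["xy"],round(s["conf"],2),unproj(c,s["xy"],z=z).round(4) if z>0 else None)
print(current_orientation(),current_clock())
E
```

```text
top [0.37243096 0.11257248 1.02091224] -0.029727877386503645
console [333.7, 199.0] 0.85 [0.5349 0.078  0.06  ]
dial_axis [337.0, 194.9] 0.82 [0.5441 0.0713 0.0586]
lever_end [318.8, 184.8] 0.75 [0.5579 0.11   0.0913]
start_top [362.4, 214.8] 0.49 [0.5007 0.0196 0.08  ]
stop [369.0, 176.0] 0.68 [0.5811 0.0075 0.0832]
thread_spool [313.2, 139.6] 0.63 [0.6649 0.1248 0.0497]
pen [304.2, 247.6] 0.57 [0.4349 0.1372 0.0155]
wax [355.8, 145.9] 0.73 [0.6624 0.0304 0.02  ]
edge_slicker [214.6, 281.6] 0.73 [0.3575 0.3239 0.0193]
awl [409.4, 233.9] 0.75 [ 0.4698 -0.0871  0.0258]
scene [0.0924504  0.72136955 0.51232997] -0.06524956811377518
console [317.6, 201.7] 0.7 [0.5249 0.1029 0.0588]
dial_axis [318.0, 201.4] 0.93 [0.5238 0.103  0.0599]
lever_end [300.3, 188.5] 0.94 [0.5586 0.1154 0.086 ]
stop [321.0, 171.1] 0.48 [0.5702 0.0218 0.0823]
thread_spool [257.4, 198.3] 0.53 [0.6623 0.1361 0.0406]
pen [346.6, 245.5] 0.94 [0.4287 0.1463 0.0124]
wax [274.3, 192.3] 0.63 [0.6251 0.121  0.0596]
awl [383.3, 188.2] 0.75 [ 0.4608 -0.0735  0.0258]
[ 9.85605151e-01  1.69063546e-01 -9.33015023e-06 -5.52472552e-05] 1.1
```

```bash
python3 - <<'E'
from h import *
move_gripper(0.0)
move_ptp([0.50,0.06,0.33],[1,0,0,0])
c=capture("wrist");im=c["image"]
print(-c["R"].T@c["t"])
for q in ("dial_axis","lever_end","start_top","stop","console"):
    for s in silhouettes("wrist",q)[:2]:
        x,y=map(int,s["xy"]);z=c["range_z"][y,x]
        print(q,s["xy"],round(s["conf"],2),s["region"].sum(),unproj(c,s["xy"],z=z).round(4) if z>0 else None)
        if q in("console",):
            print(cv2.minAreaRect(cv2.findNonZero(s["region"].astype(np.uint8))))
cv2.imwrite("pics/w1.png",im);print(current_clock(),current_joint_pos())
E
```

```text
[0.58416324 0.06039817 0.49205389]
dial_axis [304.5, 118.3] 0.76 16794 [0.5523 0.0793 0.0615]
dial_axis [351.2, 161.7] 0.69 478 [0.499  0.0189 0.0819]
lever_end [276.1, 107.8] 0.88 1493 [0.5671 0.1118 0.0933]
start_top [350.1, 160.6] 0.71 474 [0.5008 0.0205 0.0833]
start_top [360.4, 95.8] 0.31 736 [0.5809 0.0102 0.0833]
stop [360.5, 93.8] 0.61 719 [0.5832 0.01   0.0827]
console [305.1, 118.0] 0.82 16838 [0.5526 0.0786 0.0599]
((305.119384765625, 114.69863891601562), (145.817138671875, 131.8646697998047), 8.471144676208496)
5.2333 [-1.84211123e-02  1.32902689e-01  1.55227471e+00 -1.82298380e-05
  1.45656279e+00  1.55290842e+00]
```

View pics/w1.png

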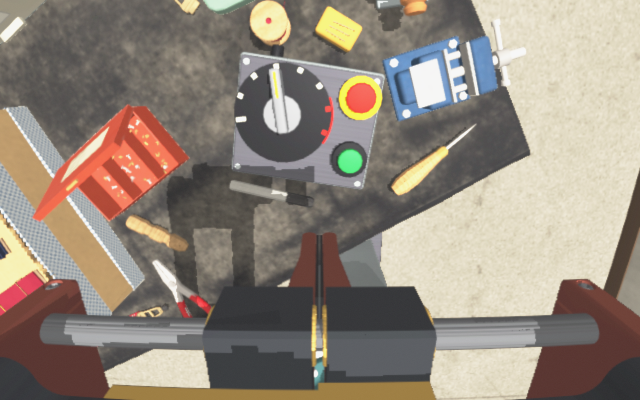

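View pics/top0.png

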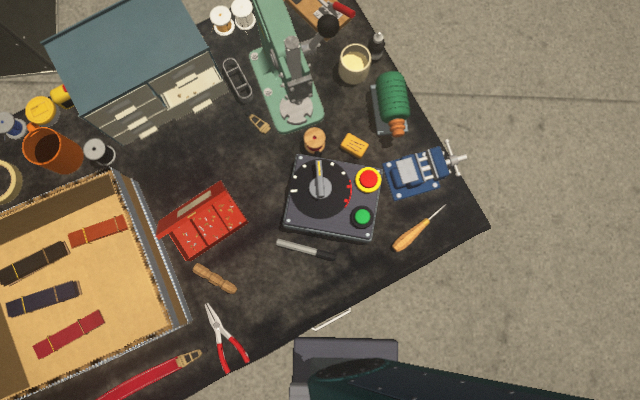

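```bash
python3 - <<'E'
from h import *
c=capture("wrist");im=c["image"].copy()
# hsv centroids of buttons on top faces
hsv=cv2.cvtColor(im,cv2.COLOR_BGR2HSV)
yaw=np.radians(-7.4);S=np.array([.5008,.0205])
A=None
R2=lambda a:np.array([[np.cos(a),-np.sin(a)],[np.sin(a),np.cos(a)]])
O=S-R2(yaw)@[-.035,-.065]; print("origin",O)
big=cv2.resize(im[30:210,210:410],None,fx=4,fy=4,interpolation=cv2.INTER_CUBIC)[:600]
def d(l,z,col):
    w=O+R2(yaw)@np.array(l);p=proj(c,[*w,z]);p=((p-[210,30])*4+1.5).round().astype(int)
    cv2.circle(big,tuple(map(int,p)),3,col,-1)
for x in(-.08,.08):
    for y in(-.095,.095): d([x,y],.06,(255,255,0))
d([-.035,-.065],.082,(255,0,255));d([.045,-.065],.084,(255,0,255))
for i in range(8):
    a=np.radians(105-30*i);d([.01+.058*np.cos(a),.03+.058*np.sin(a)],.062,(255,0,255))
a=np.radians(15)
for r in(-.022,0,.055): d([.01+r*np.cos(a),.03+r*np.sin(a)],.092,(255,0,0))
cv2.imwrite("pics/ov.png",big)
t=capture("top")
for n,cc in(("top",t),):
    ys,xs=np.mgrid[0:400:4,0:640:4]
    P=np.array([unproj(cc,(x,y),z=cc["range_z"][y,x]) for x,y in zip(xs.ravel(),ys.ravel()) if cc["range_z"][y,x]>0])
    m=(P[:,0]>.64)&(P[:,2]>.09)&(abs(P[:,1]-.1)<.25)&(P[:,0]<.95)
    Q=P[m];print(Q[np.argsort(Q[:,0])][:12].round(3),Q[:,2].max())
E
```

```text
origin [0.5438802  0.08045078]
[[0.689 0.164 0.212]
 [0.69  0.161 0.266]
 [0.692 0.162 0.242]
 [0.693 0.157 0.204]
 [0.693 0.163 0.222]
 [0.693 0.168 0.257]
 [0.694 0.168 0.272]
 [0.695 0.156 0.219]
 [0.695 0.155 0.237]
 [0.695 0.161 0.271]
 [0.695 0.155 0.254]
 [0.696 0.154 0.27 ]] 0.44532674348953694
```

View pics/ov.png

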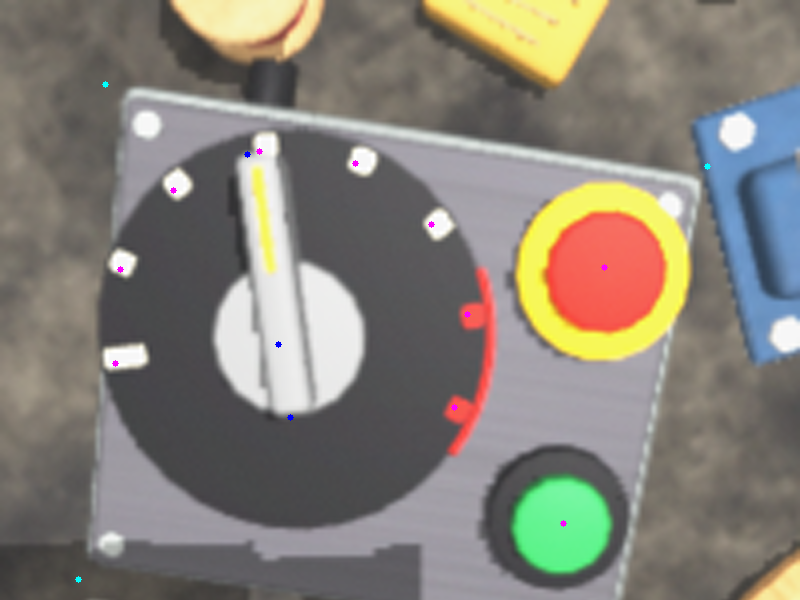

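```bash
cat >> h.py <<'E'
A=np.array([.5575,.1075])
RR=.046
def pose(deg,off,z=.073):
    a=np.radians(deg);u=np.array([np.cos(a),np.sin(a)]);n=np.array([-u[1],u[0]])
    y=a+np.pi
    return [*(A+RR*u+off*n),z],[np.cos(y/2),np.sin(y/2),0,0],n
E
cat > push.py <<'E'
from h import *
def push(th0,off0,maxdeg=21):
    p,q,n=pose(th0,off0)
    sleep(.2);f0=np.array(current_force())
    hit=servo_line(pose(th0,0.004)[0],rate=.02,contact_N=1.2)
    p=np.array(current_position());d0=(p[:2]-A)@n[:2]
    print("hit",hit,"d0",round(d0,4),(np.array(current_force())-f0).round(2),current_clock())
    if not hit: return
    peak=0
    for k in np.arange(1.5,maxdeg,1.5):
        p,q,n=pose(th0-k,d0);servo_line(p,q,rate=.025)
        f=np.array(current_force())-f0;r=f[:2]@n;peak=max(peak,r)
        print(k,round(r,2),f.round(2))
        if k>=9 and peak>1 and r<.5: break
    p,q,n=pose(th0-k,d0+.012);servo_line(p,q,rate=.1)
    print("end",k,current_clock());return d0
E
python3 - <<'E'
from push import *
th=15-7.4
p,q,_=pose(th,.032,z=.30);move_ptp(p,q);print(current_joint_pos().round(2) if hasattr(current_joint_pos(),'round') else current_joint_pos())
servo_line(pose(th,.032)[0],rate=.15)
push(th,.032)
c=capture("top");cv2.imwrite("pics/t2.png",cv2.resize(c["image"][130:260,260:420],None,fx=4,fy=4))
E
```

```text
[ 0.13  0.33  1.37  0.    1.45 -1.58]
hit True d0 0.0138 [0.42 1.94 0.78] 10.75
1.5 3.2 [-1.57  3.05  0.21]
3.0 3.38 [-0.94  3.32 -0.51]
4.5 2.02 [-0.33  2.   -1.5 ]
6.0 2.77 [-0.58  2.75 -0.85]
7.5 2.03 [-0.9   2.03 -1.37]
9.0 2.35 [-0.14  2.35  0.07]
10.5 1.19 [ 0.15  1.19 -1.29]
12.0 1.28 [-0.07  1.29  0.2 ]
13.5 -0.28 [-0.63 -0.22 -0.34]
end 13.5 13.2667
```

View pics/t2.png

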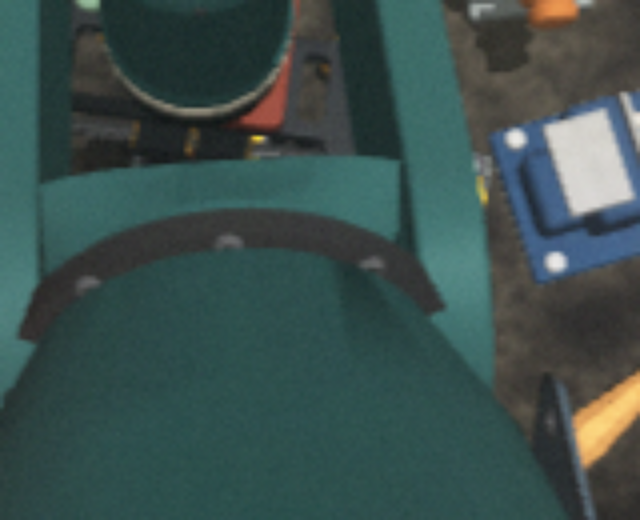

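The top view is blocked by the arm, so I'll check with the scene and wrist cameras.

```bash
python3 - <<'E'
from h import *
s=capture("scene");w=capture("wrist")
a=cv2.resize(s["image"][120:270,230:400],None,fx=3,fy=3);b=cv2.resize(w["image"],None,fx=.5,fy=.5)
o=np.zeros((450,800,3),np.uint8);o[:,:510]=a;o[:200,510-0:800]=b[:,15:305];cv2.imwrite("pics/s2.png",o)
for n,c in(("scene",s),("wrist",w)):
  for r in silhouettes(n,"lever_end")[:1]:
    ys,xs=np.nonzero(r["region"]);P=np.array([unproj(c,(x,y),z=c["range_z"][y,x]) for x,y in zip(xs,ys) if c["range_z"][y,x]>0])
    P=P[(P[:,2]>.085)&(P[:,2]<.096)];d=P[:,:2]-A
    print(n,r["conf"],len(P),P.mean(0) if len(P) else 0,cv2.fitLine(P[:,:2].astype(np.float32),2,0,.001,.001).ravel() if len(P)>5 else 0)
E
```

```text
wrist 0.69 4164 [0.57082855 0.10692291 0.09162043] [ 0.9899356  -0.14151892  0.57082856  0.10692292]
```

View pics/s2.png

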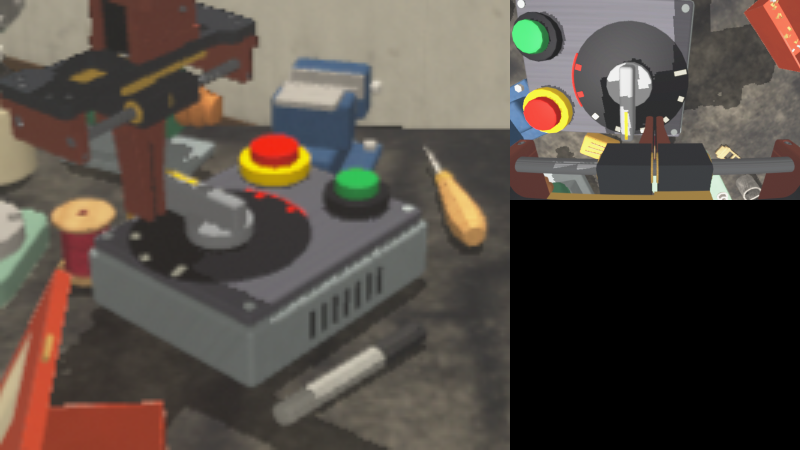

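```bash
cat >> h.py <<'E'
def lever():
    w=capture("wrist")
    r=silhouettes("wrist","lever_end")[0]
    ys,xs=np.nonzero(r["region"]);P=np.array([unproj(w,(x,y),z=w["range_z"][y,x]) for x,y in zip(xs,ys) if w["range_z"][y,x]>0])
    P=P[(P[:,2]>.088)&(P[:,2]<.097)]
    rr=cv2.minAreaRect((P[:,:2]*1000).astype(np.float32));l=cv2.fitLine(P[:,:2].astype(np.float32),cv2.DIST_HUBER,0,.001,.001).ravel()
    print("lever",r["conf"],len(P),rr,"angle",np.degrees(np.arctan2(l[1],l[0])),current_clock());return w
E
python3 - <<'E'
from h import *
w=lever();sleep(.3);w=lever()
y,x=200,220
cv2.imwrite("pics/w3.png",cv2.resize(w["image"][:300,100:500],None,fx=2,fy=2))
E
```

```text
lever 0.71 4043 ((574.456298828125, 105.77861022949219), (13.34036922454834, 77.22232818603516), 81.75438690185547) angle -8.118505 13.6167
lever 0.74 4031 ((573.745361328125, 105.91896057128906), (13.396078109741211, 75.9938735961914), 81.74193572998047) angle -8.259666 14.0167
```

View pics/w3.png

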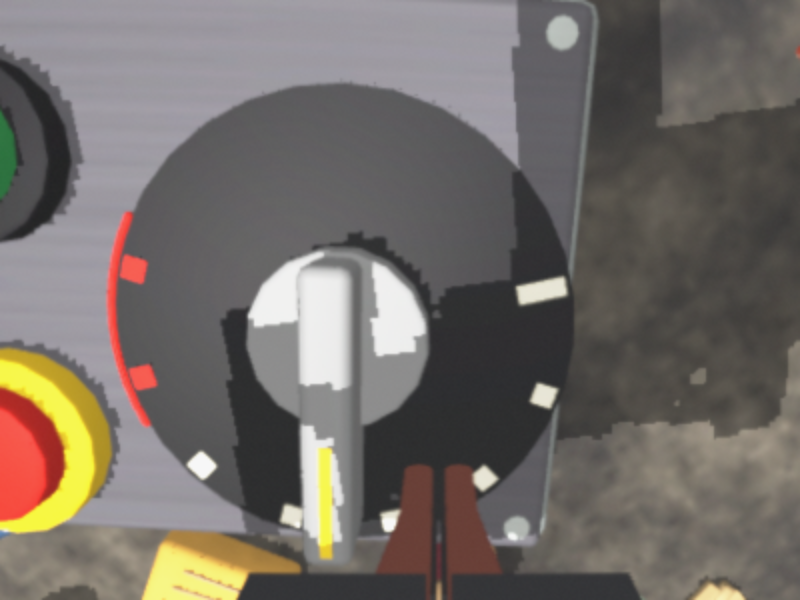

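```bash
python3 - <<'E'
from h import *
A[:]=[.5578,.108]
sleep(.2);f0=np.array(current_force());d0=.0138;low=0
for k in np.arange(-8,-20,-1.5):
    p,q,n=pose(k,d0);servo_line(p,q,rate=.02)
    r=(np.array(current_force())-f0)[:2]@n;print(k,round(r,2))
    low=low+1 if r<.5 else 0
    if k<-12 and low>=2:break
p,q,n=pose(k,d0+.012);servo_line(p,q,rate=.1);sleep(.2)
lever()
E
```

```text
-8.0 -0.35
-9.5 -0.17
-11.0 -0.18
-12.5 0.38
lever 0.56 4043 ((573.0263061523438, 101.70128631591797), (13.317537307739258, 76.82720184326172), 66.5675048828125) angle -23.449865 16.3417
```

```bash
python3 - <<'E'
from h import *
A[:]=[.5578,.108];d0=.0138
p,q,n=pose(-22.7,.024);servo_line(p,q,rate=.05)
sleep(.2);f0=np.array(current_force());o=[]
p,q,n=pose(-22.7,d0);servo_line(p,q,rate=.02)
for k in np.arange(-24,-42,-1.5):
    p,q,n=pose(k,d0);servo_line(p,q,rate=.025)
    o.append((k,round(float((np.array(current_force())-f0)[:2]@n),1)))
print(o)
p,q,n=pose(k,d0+.012);servo_line(p,q,rate=.1);sleep(.2)
lever()
E
```

```text
[(np.float64(-24.0), 3.1), (np.float64(-25.5), 3.0), (np.float64(-27.0), 2.6), (np.float64(-28.5), 1.7), (np.float64(-30.0), 1.3), (np.float64(-31.5), 0.3), (np.float64(-33.0), -0.1), (np.float64(-34.5), 0.3), (np.float64(-36.0), 0.4), (np.float64(-37.5), -0.3), (np.float64(-39.0), 0.6), (np.float64(-40.5), 0.2)]
lever 0.92 3985 ((567.6996459960938, 95.37393951416016), (13.289572715759277, 76.24037170410156), 36.5020866394043) angle -53.335327 21.1333
```

```bash
python3 - <<'E'
from h import *
p=np.array(current_position());servo_line([p[0],p[1],.16],rate=.15)
q=[0,1,0,0]
move_ptp([.5008,.0205,.16],q)
c=capture("wrist")
S=np.array([.5008,.0205])
for s in silhouettes("wrist","start_top")[:1]:
    x,y=map(int,s["xy"]);P=unproj(c,s["xy"],z=c["range_z"][y,x]);print(s["conf"],P)
    if np.linalg.norm(P[:2]-S)<.01 and s["conf"]>.5: S=P[:2]
print(S)
servo_line([*S,.095],rate=.1)
h1=servo_line([*S,.072],rate=.02,contact_N=1.5);z1=current_position()[2]
h2=servo_line([*S,.064],rate=.015,contact_N=12);z2=current_position()[2];print(h1,z1,h2,z2,current_force())
sleep(.2);print(current_position(),current_force())
servo_line([*S,.12],rate=.1);servo_line([*S,.25],rate=.15)
print(current_clock(),current_force());sleep(.2)
c=capture("wrist");cv2.imwrite("pics/w5.png",c["image"])
lever()
E
```

```text
0.73 [0.4975886  0.02207932 0.08185335]
[0.4975886  0.02207932]
True 0.08037239751674655 True 0.076232294875515 [-1.86033547  0.45495188  9.99161875]
[0.49754149 0.02210071 0.07624591] [-2.14237546 -0.41465382  9.83095618]
26.6833 [0.71359983 0.41906303 0.22690683]
lever 0.96 799 ((567.427490234375, 94.4564208984375), (13.388629913330078, 77.03204345703125), 36.76129913330078) angle -53.69352 27.0333
```

View pics/w5.png

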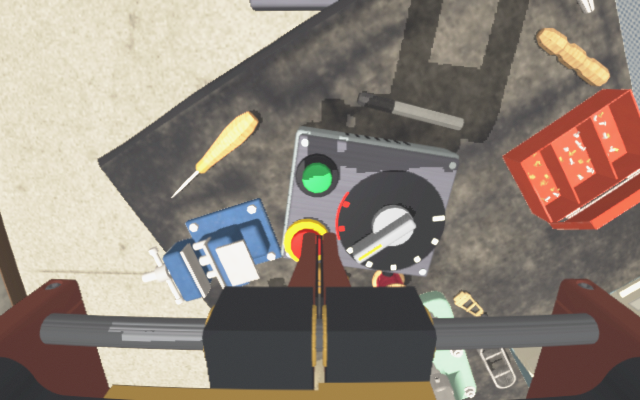

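```bash
python3 - <<'E'
from h import *
c=capture("wrist")
r=silhouettes("wrist","start_top")[0];g=r["region"].astype(np.uint8);print(r["conf"],r["xy"],g.sum())
hsv=cv2.cvtColor(c["image"],cv2.COLOR_BGR2HSV)
gr=cv2.inRange(hsv,(45,100,80),(80,255,255));gr[:, :280]=0;gr[:,360:]=0;gr[:150]=0;gr[210:]=0
ring=cv2.dilate(gr,np.ones((7,7)))-cv2.dilate(gr,np.ones((3,3)))
for m in(cv2.erode(gr,np.ones((5,5))),ring):
    ys,xs=np.nonzero(m);P=np.array([unproj(c,(x,y),z=c["range_z"][y,x]) for x,y in zip(xs,ys) if c["range_z"][y,x]>0])
    print(len(P),P.mean(0).round(4),np.percentile(P[:,2],[5,25,50,75,95]).round(4))
E
```

```text
0.91 [317.1, 178.1] 734
500 [0.4977 0.0212 0.0821] [0.0809 0.0815 0.0821 0.0826 0.0833]
275 [0.5007 0.0209 0.0721] [0.0709 0.0716 0.0721 0.0726 0.0732]
```

```bash
python3 -c "
from bench import *
print(close_job())"
```

```text
the job is handed in; nothing more can be done
None
```

The job is handed in: the selector went from speed 3 to speed 5 and measured within about 1.5° of that mark. I then pressed the start button once, about 5.9 of its 6 mm and against 10 N, and it came back up. I never touched the stop button, and the console showed no noticeable shift.

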